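# Clamp the post in its bracket with the U-clamp that fits

### The job

Two steel U-clamps hang side by side on the storage rail. Take the narrower one, the one whose legs match the two holes of the dark bracket, and lower it upright over the middle of the steel post lying in the bracket, one leg on each side of the post and each leg down through its own hole, until it rests on the post; let go only once the legs are in the holes. Leave the wide clamp hanging and the post in its cradle.

Things in the scene. Friction and masses are not known exactly. Their poses are not given: they have to be found in the camera images.
- u_clamp: Clamp to use, the narrower: plain steel upside-down U hanging on a storage rail (12 mm bar along its y, top 62 mm high). Origin midway between leg tips, 14 mm above worktop; z up. Round legs d 10 at x=-21/+21 mm, z 0 to 48. Crossbar 54 wide (x), 12 thick (y), z 48 to 58. Grip tab on its middle 24 (x) by 12 (y), z 58 to 92: grip across the 12. Half turn = same. About 0.12 kg.
- wide_clamp: Clamp to leave hanging on the rail, 100 mm along the rail from the other, on either side of it: same make, height, thickness and tab, but 78 mm wide, legs at x=-33/+33 mm, too wide for the bracket. Origin midway between its leg tips, z up.
- bracket: Dark steel bridge fixed to the worktop. Origin on the worktop under its middle, z up. Plate 84 (x) by 92 (y) mm, top 40 high, 6 thick, hollow beneath. Two through holes centred x=-21/+21, y=0, each 26 (x) by 28 (y). Post lies along y at x=0 in cradles at y=-28/+28 (up to 52 high). A seated clamp has its x along the bracket's x, crossbar on the post, leg tips 9 mm above the worktop.
- cradled_post: Loose steel post, 12.7 mm in diameter, 75 mm long, lying level in the bracket's cradles along the bracket's y, its top 57 mm above the worktop. Origin at the centre of one end; its own z runs along the post.
Mind the look-alikes: they are no part of the job. Leave any purple look-alike of the u_clamp alone.

How it is judged:
On the way:
1. both leg tips are in the holes of the bracket while the clamp is still held (horizontal distance between u_clamp and bracket below 0.02 m and z of u_clamp in the frame of bracket below 0.037 m and contact force between the fingers and u_clamp above 0.5 N), for 0.05 s.
At the end, for the whole second after the job is handed in: Narrower clamp at rest on the post, both legs through the holes: leg tips under 18 mm above the worktop, within 15 mm of the bracket's middle, upright within 11 and aligned within 23 degrees; post still in its cradle (end 45 to 55 mm high, within 10 degrees) (horizontal distance between u_clamp and bracket below 0.015 m and z of u_clamp in the frame of bracket below 0.018 m and angle between the x axis of u_clamp and the x axis of bracket, either way round below 0.4 rad and angle between u_clamp's own z axis and vertical below 0.2 rad and contact force between u_clamp and cradled_post above 0.1 N and linear speed of u_clamp below 0.02 m/s and z of cradled_post in the frame of bracket between 0.045 and 0.055 m and angle between the z axis of cradled_post and the y axis of bracket, either way round below 0.17 rad); the robot touches nothing.
It fails at once if the wide clamp was moved by more than 25 mm (distance of wide_clamp from where it was at the start of the episode above 0.025 m).
It also fails if it takes over 48 s, if anything falls off the work surface, if the arm or the gripper's body presses on something with over 40 N, if the wrist force passes 120 N, or if a joint passes its speed limit or range.

### The arm

A 7-joint arm with a two-finger parallel gripper is mounted at the origin on a cart in front of the work surface, level with it; the furniture and walls round the work are solid. World frame = base frame: x ahead of the robot, y to its left, z up, the work surface at z = 0. Lengths are in m, angles in rad, forces in N, time in s.
With the tool pointing down it reaches from about 0.425 to 0.95 m from the base axis. Payload 4.7 kg.
Tool frame: the origin (TCP) lies at the very end of the fingers, on their centre line; the grasp point (between the pads) lies 19 mm behind it; x points along the fingers, y is the direction in which the jaws open and shut, and the axes are right-handed (so a half turn about x gives the same grasp; the last joint's range is limited). The gripper opens to 85 mm and grips with 20 to 120 N. Pads are 22 mm wide; open, the fingers measure 114 mm over their backs; the gripper's body (76 mm by 85 mm) begins 54 mm behind the grasp point. The pads swing forward as they close: fully open they stand 13 mm farther back than shut.
Start: joints at [-1.266, 0.469, -0.049, 1.532, 0.024, 1.141, -0.082], TCP at [0.221, 0.638, 0.231] pointing down, gripper open.
Joint ranges: [-2.59, 2.59], [-0.33, 1.99], [-1.39, 1.29], [0.1, 2.45], [-1.04, 4.18], [0.21, 1.99], [-2.66, 2.66]. Speed limits (rad/s): [2.57, 2.57, 3.14, 3.14, 3.14, 3.14, 3.14].

### API

Orientations are given as a unit quaternion [x, y, z, w].
In Python, from cell import bot, imaging, boxes_of gives the robot as it stands.
- The arm moves only by the shell command python3 -m handwheel 'ROWS' [OPENING]. ROWS is JSON, a list of rows, each an object of numbers: "x", "y", "z": the shift along the world's x, y, z in cm; "ax", "ay", "az": the turn, a rotation vector about the world's x, y, z in degrees. A call has 1 to 8 rows; each row is the pose to reach, as a shift and turn from the pose commanded when the call began; what a row does not reach only later rows make up. A row lasts 1/8 s, in which the tool goes at most 62.5 mm and 10.7 degrees, less where a joint would pass 70% of its speed; a pose out of reach is approached as far as the arm can. A call with a gripper value outside its range is refused whole. OPENING is the finger opening in cm, from 0 to 8.54, set as the call begins (- or left out, the last holds). The fingers move at their own pace and stop on an object; the grip force is fixed at half the most. Time passes only in rows, so rows that repeat a pose let the fingers close. It gives the time, the measured TCP pose, the force and the opening at its end, in the units of the state.
- bot.get_state(): the state, without advancing time (a new reading comes with each control period).
- imaging.camera(name): name is "scene" or "top" or "wrist"; returns (picture, depth): 420x560x3 uint8, red, green, blue; 420x560 float32, m along the optical axis (not along the pixel's ray), 0 where there is no reading.
- imaging.calibration(name): a dict with "intrinsics" (3x3 intrinsics, pixels), "R" (3x3) and "t" (3): a world point X has camera coordinates R X + t. Camera axes: x right, y down, z forward; pixel columns grow to the right and rows downward; lengths in m; the calibration is good to about 2 mm. A picture is of the moment at which its call begins: read the wrist's pose just before it. calibration takes no time and is no camera call; for the wrist camera it gives the pose at the moment of the call.
- bot.finish_job(): hands the job in, once; it reports no verdict.
Trained networks look in the newest picture that a camera, given by its name, has taken for a name from the list of things; names that differ only in an ending like _2 or _b are one class to them, and where a whole thing is asked for, a point or a joint stands for the part that bears it (a point fixed in the world has none). Each returns a list of dicts, best first, with "conf" (0 to 1); they miss things now and then, are a little off and sometimes report something else, mostly with a low value. They report only what shows in the picture. A call takes as long as a camera call. They do not tell look-alikes from the thing itself.
- boxes_of(query, camera): "uv" ([column, row] in pixels, amid what is visible of it).
The state is a dict: "t": time; "qpos": joint angles; "qd": joint speeds; "tau": joint torques, N m; "ee_pos": TCP position; "eef_rot": TCP orientation; "ft_force": force on the tool from outside, world axes, zero at the start; "ft_torque": the same for the moment, N m; "finger_gap": opening from 0.0 (shut) to 1.0 (fully open).
Only numpy, scipy, OpenCV 4.12 (cv2) and the standard library are available. Lean on these libraries where they do the work, as an engineer would, in place of code of your own. Each camera call takes 0.05 s, during which the arm holds its last target. There are 200 camera calls.

## Working session

There is one attempt and no reset: what is moved stays moved. The work goes in short steps, Python scripts to look and compute and a shell command to move; the robot and the scene stay as the last step left them, time stands still between calls to the robot, and variables do not carry over. Pictures are saved under pics/ and viewed, about 8 in all and at most 12, crops included, and the job is handed in when it is done.

```bash
ls; mkdir -p pics
cat > h.py <<'E'
from cell import bot, imaging, boxes_of
import numpy as np, cv2
def cloud(n):
    c=imaging.calibration(n); p,d=imaging.camera(n)
    K=np.array(c["intrinsics"]);R=np.array(c["R"]);t=np.array(c["t"])
    v,u=np.mgrid[:420,:560]
    C=np.stack([(u-K[0,2])/K[0,0]*d,(v-K[1,2])/K[1,1]*d,d],-1)
    W=(C-t)@R
    W[d==0]=np.nan
    return p,d,W
def save(p,f): cv2.imwrite("pics/"+f,cv2.cvtColor(p,cv2.COLOR_RGB2BGR))
E
python3 - <<'E'
from h import *
s=bot.get_state();print(s['t'],s['ee_pos'],s['eef_rot'],s['finger_gap'])
for n in("top","scene"):
    p,d,W=cloud(n);save(p,n+"0.png");np.save(n+".npy",W)
    for q in("u_clamp","wide_clamp","bracket","cradled_post"):
        for b in boxes_of(q,n)[:4]:
            u,v=np.round(b["uv"]).astype(int);print(n,q,round(b["conf"],2),u,v,np.round(W[v,u],3))
E
```

```text
pics
0.0 [0.22094383 0.63718571 0.23023681] [ 0.1167601   0.69736706 -0.11814877  0.69719949] 1.0040918330977309
top u_clamp 0.56 308 252 [ 0.472 -0.107  0.089]
top u_clamp 0.51 368 190 [ 0.591 -0.22   0.105]
top wide_clamp 0.73 314 191 [ 0.594 -0.119  0.078]
top bracket 0.87 172 207 [ 0.573  0.171 -0.001]
top cradled_post 0.51 169 196 [0.583 0.167 0.056]
scene u_clamp 0.88 370 223 [ 0.582 -0.222  0.075]
scene u_clamp 0.63 289 247 [ 0.45  -0.109  0.052]
scene wide_clamp 0.64 329 211 [ 0.592 -0.126  0.072]
scene bracket 0.71 213 203 [0.54  0.157 0.039]
scene cradled_post 0.4 217 193 [0.573 0.171 0.05 ]
```

View pics/top0.png

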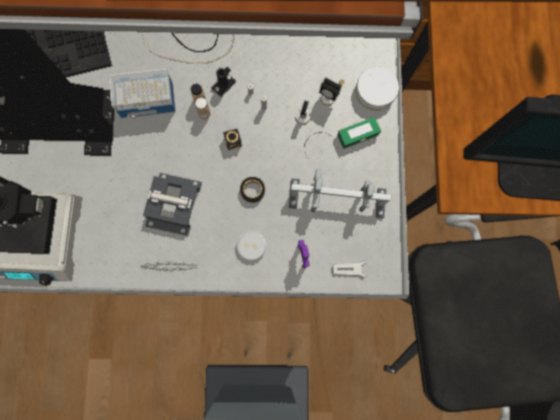

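View pics/scene0.png

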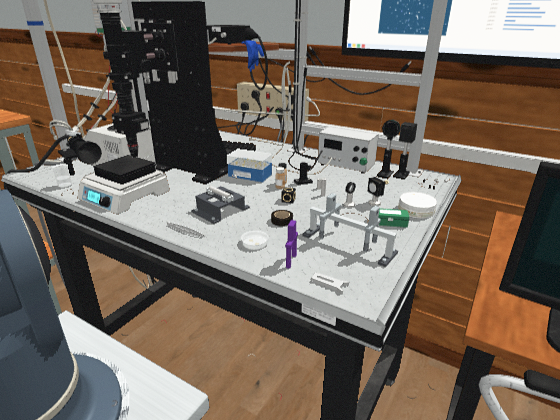

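Top picture: the rail runs from (292,188) to (385,198), with the wide clamp at (316,190), the narrow one at (367,193), the purple look-alike at (304,253) and the bracket at (172,205). The scene picture agrees. Next I measure them.

Run:
```python
from h import *
from scipy.spatial.transform import Rotation as Ro
def box(P,name):
    P=P[~np.isnan(P).any(1)]
    (c,s,a)=cv2.minAreaRect(P[:,:2].astype(np.float32)*1000)
    print(name,len(P),"rect",np.round(c,1),np.round(s,1),round(a,1),"mean",P.mean(0).round(4),"z",np.percentile(P[:,2],[5,50,95]).round(3))
for n in("top","scene"):
    W=np.load(n+".npy").reshape(-1,3);x,y,z=W.T
    r=(x>.5)&(x<.67)
    box(W[r&(y<-.16)&(y>-.27)&(z>.066)&(z<.12)],n+" clampN all")
    box(W[r&(y<-.16)&(y>-.27)&(z>.085)&(z<.12)],n+" clampN tab")
    box(W[r&(y<-.06)&(y>-.16)&(z>.066)&(z<.12)],n+" clampW all")
    box(W[r&(y<-.06)&(y>-.16)&(z>.085)&(z<.12)],n+" clampW tab")
    box(W[r&(y<-.05)&(y>-.3)&(z>.056)&(z<.066)],n+" rail")
    b=(x>.48)&(x<.66)&(y>.08)&(y<.26)
    box(W[b&(z>.034)&(z<.044)],n+" plate")
    box(W[b&(z>.044)&(z<.065)],n+" post+cradles")
    box(W[b&(z>.053)&(z<.065)],n+" post")
s=bot.get_state();print(Ro.from_quat(s['eef_rot']).as_matrix().round(3))
p=cv2.cvtColor(imaging.camera("top")[0],cv2.COLOR_RGB2BGR)
a=cv2.resize(p[150:260,130:220],None,fx=4,fy=4);b=cv2.resize(p[150:260,280:390],None,fx=4,fy=4)
cv2.imwrite("pics/crop1.png",np.hstack([a,b]))
```

```text
top clampN all 213 rect [ 584.1 -208.7] [49.9 66.6] 24.0 mean [ 0.5884 -0.2229  0.0872] z [0.069 0.084 0.107]
top clampN tab 105 rect [ 591.3 -224.5] [11.6 24.9] 82.4 mean [ 0.5903 -0.2235  0.1019] z [0.088 0.104 0.108]
top clampW all 254 rect [ 601.2 -125.7] [12.3 77.2] 84.6 mean [ 0.5978 -0.1248  0.0838] z [0.069 0.073 0.107]
top clampW tab 98 rect [ 600.7 -125.6] [12.2 24.5] 83.9 mean [ 0.5993 -0.1249  0.1027] z [0.088 0.105 0.108]
top rail 546 rect [ 597.2 -176.4] [ 65.2 198.4] 2.5 mean [ 0.5953 -0.1744  0.0617] z [0.058 0.062 0.065]
top plate 1206 rect [578.1 167.4] [93.4 84.8] 78.7 mean [0.5768 0.1666 0.0395] z [0.037 0.04  0.043]
top post+cradles 366 rect [571.7 163.1] [73.4 84.7] 20.3 mean [0.5769 0.1664 0.053 ] z [0.046 0.054 0.058]
top post 198 rect [579.6 167. ] [86.1 17.1] 79.7 mean [0.5778 0.1674 0.0557] z [0.053 0.056 0.059]
scene clampN all 218 rect [ 592.1 -223.6] [13.2 54.1] 84.3 mean [ 0.5864 -0.2254  0.0854] z [0.068 0.084 0.105]
scene clampN tab 105 rect [ 592.1 -224.7] [11.9 25. ] 81.6 mean [ 0.5882 -0.2253  0.0978] z [0.087 0.099 0.106]
scene clampW all 244 rect [ 600.8 -124.9] [12.7 77.6] 84.3 mean [ 0.5961 -0.1263  0.083 ] z [0.067 0.079 0.105]
scene clampW tab 100 rect [ 602. -125.] [12.7 27.4] 84.3 mean [ 0.5977 -0.1264  0.0972] z [0.086 0.098 0.106]
scene rail 441 rect [ 592.7 -164.7] [110.6 198.2] 25.2 mean [ 0.5928 -0.1811  0.0605] z [0.057 0.061 0.064]
scene plate 451 rect [579.4 169. ] [95.6 87.3] 78.1 mean [0.5707 0.163  0.0389] z [0.035 0.039 0.041]
scene post+cradles 166 rect [578.5 168.7] [90.1 22.8] 77.3 mean [0.5738 0.1632 0.0514] z [0.045 0.051 0.057]
scene post 62 rect [576.8 167.9] [74.3 12.2] 75.9 mean [0.5763 0.1665 0.0555] z [0.054 0.055 0.057]
[[-0.     0.328  0.945]
 [ 0.     0.945 -0.328]
 [-1.     0.    -0.   ]]
```

View pics/crop1.png

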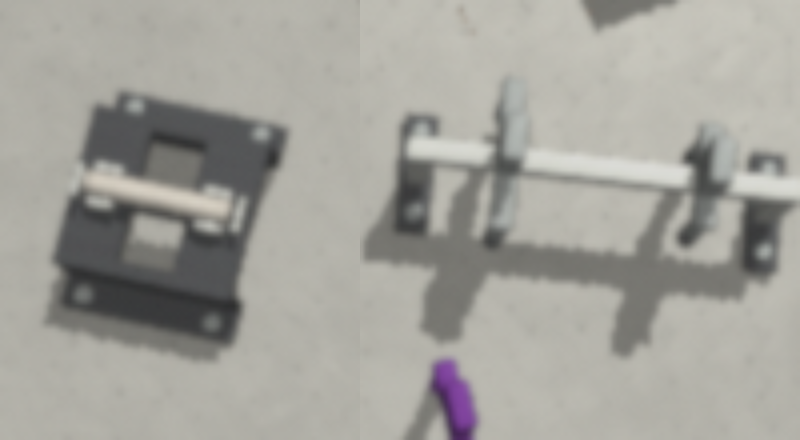

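The crop shows the post and bracket at about −11.5° yaw and the rail and clamps at about −5.4°. The narrow clamp is at (0.592,−0.2245), 54 × 12 mm, and the wide clamp at (0.601,−0.125), 77 mm wide, so the sizes and the 100 mm spacing check out. The bracket centre is (0.5787,0.168). The tool is at yaw −19.1°, so I'm moving now, keeping clear of the microscope.

```bash
python3 -m handwheel '[{"x":2,"y":-4.8,"az":2},{"x":4,"y":-9.6,"az":4},{"x":6,"y":-14.4,"az":6},{"x":8,"y":-19.2,"az":8},{"x":10,"y":-24,"az":10},{"x":12,"y":-28.8,"az":12},{"x":14,"y":-33.6,"az":13.7},{"x":16,"y":-38.7,"az":13.7}]' 5 && python3 -m handwheel '[{"x":2.5,"y":-5},{"x":5,"y":-10},{"x":7.5,"y":-15},{"x":10,"y":-20},{"x":12.5,"y":-25.5},{"x":15.5,"y":-31},{"x":18.5,"y":-36.5},{"x":20,"y":-41}]'
```

```text
invalid input at $[0]: expected keys x, y, z, ax, ay, az
```

```bash
python3 -m handwheel '[{"x":2,"y":-4.8,"z":0,"ax":0,"ay":0,"az":2},{"x":4,"y":-9.6,"z":0,"ax":0,"ay":0,"az":4},{"x":6,"y":-14.4,"z":0,"ax":0,"ay":0,"az":6},{"x":8,"y":-19.2,"z":0,"ax":0,"ay":0,"az":8},{"x":10,"y":-24,"z":0,"ax":0,"ay":0,"az":10},{"x":12,"y":-28.8,"z":0,"ax":0,"ay":0,"az":12},{"x":14,"y":-33.6,"z":0,"ax":0,"ay":0,"az":13.7},{"x":16,"y":-38.7,"z":0,"ax":0,"ay":0,"az":13.7}]' 5 && python3 -m handwheel '[{"x":2.5,"y":-5,"z":0,"ax":0,"ay":0,"az":0},{"x":5,"y":-10,"z":0,"ax":0,"ay":0,"az":0},{"x":7.5,"y":-15,"z":0,"ax":0,"ay":0,"az":0},{"x":10,"y":-20,"z":0,"ax":0,"ay":0,"az":0},{"x":12.5,"y":-25.5,"z":0,"ax":0,"ay":0,"az":0},{"x":15.5,"y":-31,"z":0,"ax":0,"ay":0,"az":0},{"x":18.5,"y":-36.5,"z":0,"ax":0,"ay":0,"az":0},{"x":20,"y":-41,"z":0,"ax":0,"ay":0,"az":0}]'
```

```text
t: 1.55
ee_pos: [0.3817, 0.2493, 0.2318]
eef_rot: [0.034, 0.706, -0.033, 0.707]
ft_force: [0.7, -0.0, 0.7]
finger_gap: 0.586
t: 2.55
ee_pos: [0.5823, -0.1616, 0.2315]
eef_rot: [0.034, 0.706, -0.034, 0.707]
ft_force: [0.4, -0.3, 0.4]
finger_gap: 0.589
```

```bash
python3 -m handwheel '[{"x":0.5,"y":-3.2,"z":-2,"ax":0,"ay":0,"az":0},{"x":0.9,"y":-6.3,"z":-4,"ax":0,"ay":0,"az":0},{"x":0.9,"y":-6.3,"z":-4,"ax":0,"ay":0,"az":0},{"x":0.9,"y":-6.3,"z":-4,"ax":0,"ay":0,"az":0}]'
python3 - <<'E'
from h import *
from scipy.spatial.transform import Rotation as Ro
s=bot.get_state();M=Ro.from_quat(s['eef_rot']).as_matrix();print(s['ee_pos'].round(4) if hasattr(s['ee_pos'],'round') else s['ee_pos'],np.degrees(np.arctan2(-M[0,1],M[1,1])),M[2])
p,d,W=cloud("wrist");save(p,"w1.png");np.save("w1.npy",W)
W=W.reshape(-1,3);x,y,z=W.T
for nm,lo,hi in(("N",-.26,-.19),("W",-.155,-.09)):
  for a,b in((.067,.078),(.1,.112)):
    m=(x>.53)&(x<.66)&(y>lo)&(y<hi)&(z>a)&(z<b)
    if m.sum()>20: print(nm,a,m.sum(),cv2.minAreaRect(W[m][:,:2].astype(np.float32)*1000),np.median(z[m]))
E
```

```text
t: 3.05
ee_pos: [0.5905, -0.2214, 0.1916]
eef_rot: [0.033, 0.706, -0.033, 0.706]
ft_force: [0.2, -0.3, 0.5]
finger_gap: 0.587
[ 0.5905 -0.2214  0.1916] -5.384071997305406 [-9.99999593e-01  8.30986721e-04  3.52606489e-04]
N 0.067 314 ((592.2759399414062, -223.15065002441406), (11.923195838928223, 53.0275993347168), 84.83561706542969) 0.07143827112881387
N 0.1 469 ((592.2020263671875, -223.56398010253906), (11.649955749511719, 23.26470375061035), 84.71343231201172) 0.10532846688583887
W 0.067 956 ((601.8974609375, -124.32060241699219), (11.925936698913574, 77.68419647216797), 84.63871002197266) 0.07148231982640077
W 0.1 523 ((601.7343139648438, -124.17933654785156), (12.149438858032227, 23.484296798706055), 85.42503356933594) 0.10534054586966939
```

View pics/w1.png

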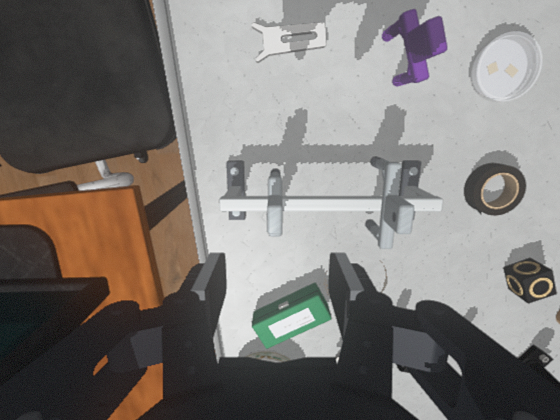

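The wrist picture shows the narrow clamp at (275,200) below the open fingers and the wide one at (390,200). The narrow clamp refines to (0.5922,−0.2234), yaw −5.2°. I go down and close.

```bash
python3 -m handwheel '[{"x":0.2,"y":-0.2,"z":-4,"ax":0,"ay":0,"az":0},{"x":0.2,"y":-0.2,"z":-8,"ax":0,"ay":0,"az":0},{"x":0.2,"y":-0.2,"z":-10.5,"ax":0,"ay":0,"az":0},{"x":0.2,"y":-0.2,"z":-11.6,"ax":0,"ay":0,"az":0},{"x":0.2,"y":-0.2,"z":-11.6,"ax":0,"ay":0,"az":0}]' && python3 -m handwheel '[{"x":0,"y":0,"z":0,"ax":0,"ay":0,"az":0},{"x":0,"y":0,"z":0,"ax":0,"ay":0,"az":0},{"x":0,"y":0,"z":0,"ax":0,"ay":0,"az":0},{"x":0,"y":0,"z":0,"ax":0,"ay":0,"az":0},{"x":0,"y":0,"z":0,"ax":0,"ay":0,"az":0},{"x":0,"y":0,"z":0,"ax":0,"ay":0,"az":0}]' 0.2
```

```text
t: 3.72
ee_pos: [0.5925, -0.2234, 0.0756]
eef_rot: [0.033, 0.706, -0.033, 0.706]
ft_force: [0.2, 0.2, -0.4]
finger_gap: 0.58
t: 4.47
ee_pos: [0.5929, -0.2245, 0.0766]
eef_rot: [0.033, 0.706, -0.034, 0.707]
ft_force: [-1.3, 0.9, 6.6]
finger_gap: 0.129
```

```bash
python3 -m handwheel '[{"x":0,"y":0,"z":1,"ax":0,"ay":0,"az":0},{"x":0,"y":0,"z":3,"ax":0,"ay":0,"az":0},{"x":0,"y":0,"z":5,"ax":0,"ay":0,"az":0},{"x":0,"y":0,"z":7.5,"ax":0,"ay":0,"az":0},{"x":0,"y":0,"z":10,"ax":0,"ay":0,"az":0},{"x":0,"y":0,"z":10,"ax":0,"ay":0,"az":0},{"x":0,"y":0,"z":10,"ax":0,"ay":0,"az":0}]'
python3 - <<'E'
from h import *
for n in("scene","wrist"):
    p,d,W=cloud(n);save(p,n+"2.png")
    x,y,z=W.reshape(-1,3).T
    m=(x>.53)&(x<.66)&(y>-.155)&(y<-.09)&(z>.1)&(z<.112)
    if m.sum()>20: print("wide",n,np.c_[x,y][m].mean(0))
E
```

```text
t: 5.35
ee_pos: [0.5917, -0.2239, 0.175]
eef_rot: [0.034, 0.707, -0.033, 0.706]
ft_force: [1.0, -0.6, -1.4]
finger_gap: 0.132
wide scene [ 0.59943749 -0.12555419]
wide wrist [ 0.60094977 -0.12508712]
```

View pics/scene2.png

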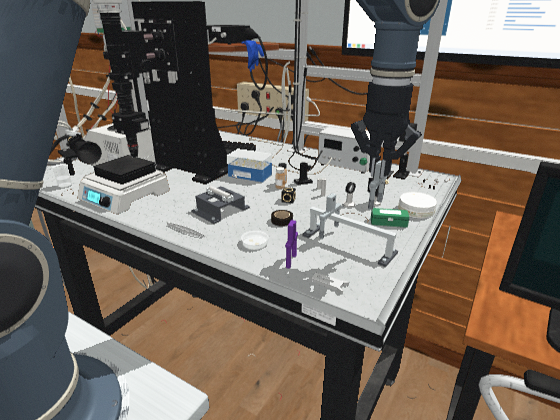

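The clamp is held at (375,190), clear of the rail, and the wide clamp is unmoved at (329,211). I lift further and carry it to above the bracket.

```bash
python3 -m handwheel '[{"x":0,"y":0,"z":3,"ax":0,"ay":0,"az":0},{"x":0,"y":0,"z":6,"ax":0,"ay":0,"az":0},{"x":-0.2,"y":5,"z":6,"ax":0,"ay":0,"az":-1},{"x":-0.4,"y":11,"z":6,"ax":0,"ay":0,"az":-2},{"x":-0.6,"y":17,"z":6,"ax":0,"ay":0,"az":-3},{"x":-0.8,"y":23,"z":6,"ax":0,"ay":0,"az":-4},{"x":-1,"y":29,"z":6,"ax":0,"ay":0,"az":-5},{"x":-1.2,"y":34,"z":6,"ax":0,"ay":0,"az":-6.2}]' && python3 -m handwheel '[{"x":-0.1,"y":3,"z":-2,"ax":0,"ay":0,"az":0},{"x":-0.1,"y":5.2,"z":-4,"ax":0,"ay":0,"az":0},{"x":-0.1,"y":5.2,"z":-5.5,"ax":0,"ay":0,"az":0},{"x":-0.1,"y":5.2,"z":-5.5,"ax":0,"ay":0,"az":0},{"x":-0.1,"y":5.2,"z":-5.5,"ax":0,"ay":0,"az":0}]'
cat > m.py <<'E'
from h import *
from scipy.spatial.transform import Rotation as Ro
import sys
s=bot.get_state();M=Ro.from_quat(s['eef_rot']).as_matrix();e=np.array(s['ee_pos']);print(e.round(4),"yaw",np.degrees(np.arctan2(-M[0,1],M[1,1])).round(2),M[2].round(4))
rect=lambda P:[np.round(a,1) for a in cv2.minAreaRect(P[:,:2].astype(np.float32)*1000)]
for n in("wrist","top","scene"):
    p,d,W=cloud(n);save(p,n+sys.argv[1]+".png")
    W=W.reshape(-1,3);x,y,z=W.T
    b=(x>.48)&(x<.67)&(y>.07)&(y<.26)
    for nm,lo,hi in(("plate",.036,.044),("post",.053,.061),("crossbar+",e[2]-.012,e[2]+.003),("legs",e[2]-.055,e[2]-.018)):
        m=b&(z>lo)&(z<hi)
        if nm[0] in "cl": m&=(np.hypot(x-e[0],y-e[1])<.035)
        if m.sum()>15: print(n,nm,m.sum(),rect(W[m]),np.median(W[m],0).round(4))
E
python3 m.py 3
```

```text
t: 6.45
ee_pos: [0.5792, 0.1185, 0.2343]
eef_rot: [0.071, 0.704, -0.071, 0.703]
ft_force: [0.4, -0.9, -0.5]
finger_gap: 0.127
t: 7.08
ee_pos: [0.5799, 0.1657, 0.1808]
eef_rot: [0.073, 0.703, -0.073, 0.704]
ft_force: [0.2, 0.6, -0.3]
finger_gap: 0.13
[0.5799 0.1657 0.1808] yaw -11.8 [-1.e+00 -3.e-04  1.e-03]
wrist plate 5305 [array([579. , 169.6]), array([92.3, 84.7]), np.float64(78.3)] [0.5686 0.1749 0.0397]
wrist post 846 [array([578.4, 170.1]), array([82.7, 11.2]), np.float64(78.1)] [0.5785 0.1772 0.0555]
wrist crossbar+ 930 [array([562.2, 168.8]), array([12.8, 18.7]), np.float64(78.3)] [0.5616 0.1696 0.1757]
wrist legs 255 [array([556.6, 171.2]), array([10.3,  5. ]), np.float64(74.2)] [0.5551 0.1713 0.1447]
top plate 917 [array([577.8, 167.3]), array([92.9, 84.5]), np.float64(78.2)] [0.5617 0.1508 0.0396]
top post 154 [array([577.1, 166.5]), array([86.6, 13.4]), np.float64(79.7)] [0.5757 0.1548 0.0554]
top crossbar+ 74 [array([562.8, 166.1]), array([14. , 22.6]), np.float64(59.5)] [0.561  0.1669 0.1756]
top legs 34 [array([556.3, 166.3]), array([3.3, 8.9]), np.float64(47.3)] [0.5556 0.1654 0.1438]
scene plate 410 [array([578.6, 168.2]), array([96.1, 86.5]), np.float64(80.5)] [0.566  0.16   0.0394]
scene post 62 [array([577.4, 169.3]), array([75.5, 11.6]), np.float64(78.2)] [0.5767 0.168  0.0554]
scene crossbar+ 106 [array([578.9, 165. ]), array([22.9, 53.8]), np.float64(67.9)] [0.5714 0.1619 0.1749]
scene legs 123 [array([579.1, 164.8]), array([11. , 52.1]), np.float64(78.2)] [0.5622 0.1653 0.1443]
```

View pics/wrist3.png

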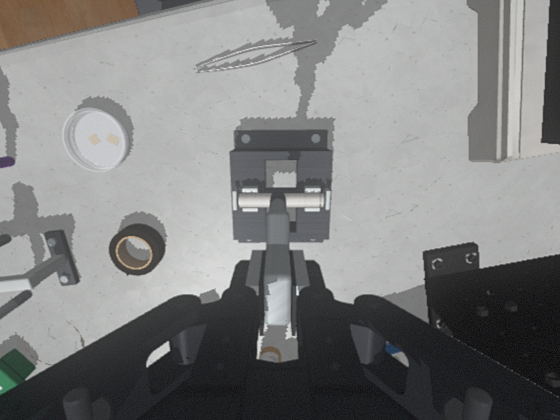

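The wrist picture shows the clamp above the bracket, with the post at (280,200) and the near leg over the hole at (282,175). Wrist and scene cameras both put the clamp about 4 mm short in y. I correct that and descend until the tips are in the holes.

```bash
python3 -m handwheel '[{"x":-0.1,"y":0.4,"z":0,"ax":0,"ay":0,"az":0},{"x":-0.1,"y":0.4,"z":-2,"ax":0,"ay":0,"az":0},{"x":-0.1,"y":0.4,"z":-4,"ax":0,"ay":0,"az":0},{"x":-0.1,"y":0.4,"z":-5,"ax":0,"ay":0,"az":0},{"x":-0.1,"y":0.4,"z":-5,"ax":0,"ay":0,"az":0}]' && python3 m.py 4
```

```text
t: 7.85
ee_pos: [0.5778, 0.1719, 0.1299]
eef_rot: [0.071, 0.704, -0.072, 0.703]
ft_force: [0.5, -0.4, -0.3]
finger_gap: 0.126
[0.5778 0.1719 0.1299] yaw -11.62 [-1.e+00 -4.e-04 -9.e-04]
wrist plate 6863 [array([578.8, 169.5]), array([92.5, 84.3]), np.float64(78.4)] [0.5628 0.173  0.0397]
wrist post 1130 [array([578.7, 172. ]), array([79.8, 11.7]), np.float64(77.8)] [0.5777 0.161  0.0556]
wrist crossbar+ 934 [array([559.7, 173.5]), array([15.7, 18.8]), np.float64(78.5)] [0.5595 0.1757 0.1248]
wrist legs 252 [array([554.3, 177.2]), array([10. ,  4.8]), np.float64(73.9)] [0.5529 0.1774 0.0931]
top plate 807 [array([577.7, 167.3]), array([92.7, 84.7]), np.float64(78.0)] [0.5582 0.1495 0.0397]
top post 146 [array([579.4, 166.2]), array([86.4, 15.6]), np.float64(76.9)] [0.5756 0.1557 0.0554]
top crossbar+ 65 [array([559.5, 171.2]), array([15.9, 18.9]), np.float64(71.0)] [0.5588 0.1724 0.1251]
top legs 32 [array([554.8, 172.2]), array([4.8, 9.5]), np.float64(50.4)] [0.5537 0.1711 0.0897]
scene plate 402 [array([578.6, 168.6]), array([97.1, 86.1]), np.float64(78.4)] [0.5664 0.1609 0.0395]
scene post 51 [array([576.4, 162.6]), array([63. , 11.9]), np.float64(77.1)] [0.5756 0.1613 0.0554]
scene crossbar+ 98 [array([578.8, 169. ]), array([19.8, 54.6]), np.float64(67.0)] [0.5705 0.1677 0.1244]
scene legs 114 [array([577.7, 170.6]), array([11.2, 52.5]), np.float64(77.2)] [0.5617 0.1707 0.0939]
```

Now within about 2 mm, so I go down into the holes.

```bash
python3 -m handwheel '[{"x":0.1,"y":-0.2,"z":-1,"ax":0,"ay":0,"az":0},{"x":0.1,"y":-0.2,"z":-2,"ax":0,"ay":0,"az":0},{"x":0.1,"y":-0.2,"z":-3,"ax":0,"ay":0,"az":0},{"x":0.1,"y":-0.2,"z":-4,"ax":0,"ay":0,"az":0},{"x":0.1,"y":-0.2,"z":-4.8,"ax":0,"ay":0,"az":0},{"x":0.1,"y":-0.2,"z":-5.2,"ax":0,"ay":0,"az":0},{"x":0.1,"y":-0.2,"z":-5.2,"ax":0,"ay":0,"az":0}]' && python3 m.py 5
```

```text
t: 8.88
ee_pos: [0.579, 0.1697, 0.0781]
eef_rot: [0.072, 0.704, -0.072, 0.703]
ft_force: [0.7, -0.5, -1.8]
finger_gap: 0.133
[0.579  0.1697 0.0781] yaw -11.62 [-1.e+00 -2.e-04 -4.e-04]
wrist plate 9244 [array([578.9, 169.3]), array([92.6, 84.8]), np.float64(78.5)] [0.558  0.176  0.0397]
wrist post 1752 [array([568.6, 172.1]), array([83.8, 31. ]), np.float64(78.4)] [0.5767 0.1742 0.0555]
wrist crossbar+ 932 [array([561.6, 175.4]), array([16.7, 18.5]), np.float64(80.9)] [0.5608 0.1736 0.0729]
wrist legs 5111 [array([572.1, 171.1]), array([69.8, 55.4]), np.float64(78.4)] [0.5712 0.1761 0.0478]
top plate 731 [array([578.2, 167.4]), array([93.1, 84.6]), np.float64(78.3)] [0.5557 0.1548 0.0395]
top post 55 [array([567. , 147.8]), array([16.8, 46.5]), np.float64(10.7)] [0.571  0.1427 0.0557]
top crossbar+ 58 [array([560.2, 168.1]), array([18.4, 18. ]), np.float64(82.0)] [0.5597 0.1703 0.0723]
top legs 266 [array([560.7, 170. ]), array([67.7, 33.2]), np.float64(88.8)] [0.5656 0.1659 0.0404]
scene plate 373 [array([578.5, 168.8]), array([97.6, 85.8]), np.float64(78.3)] [0.5623 0.1565 0.0395]
scene post 64 [array([570.7, 159.3]), array([44.9, 43.9]), np.float64(48.1)] [0.5735 0.1617 0.0556]
scene crossbar+ 91 [array([578.5, 165.2]), array([17.2, 56.5]), np.float64(70.8)] [0.5707 0.1657 0.0719]
scene legs 233 [array([577.1, 166.9]), array([62.8, 68.4]), np.float64(58.2)] [0.5707 0.1686 0.0447]
```

View pics/wrist5.png

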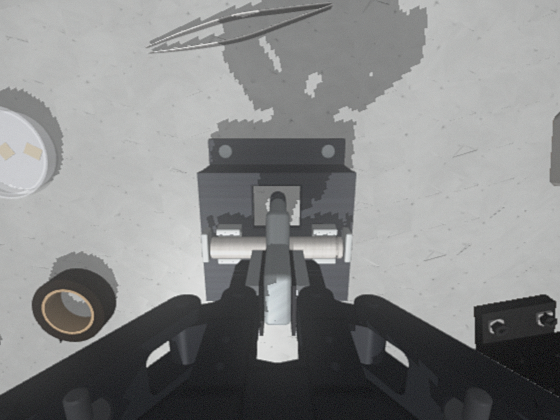

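The near leg is at (278,205), inside the hole at (277,207), over the middle of the post, with the tips about 15 mm above the table. I lower the last 6 mm gently.

```bash
python3 -m handwheel '[{"x":0,"y":0,"z":-0.2,"ax":0,"ay":0,"az":0},{"x":0,"y":0,"z":-0.4,"ax":0,"ay":0,"az":0},{"x":0,"y":0,"z":-0.6,"ax":0,"ay":0,"az":0},{"x":0,"y":0,"z":-0.6,"ax":0,"ay":0,"az":0}]'
```

```text
t: 9.52
ee_pos: [0.5789, 0.1697, 0.0721]
eef_rot: [0.072, 0.704, -0.072, 0.703]
ft_force: [-0.2, -0.4, -1.6]
finger_gap: 0.131
```

```bash
python3 -m handwheel '[{"x":0,"y":0,"z":-0.1,"ax":0,"ay":0,"az":0},{"x":0,"y":0,"z":-0.2,"ax":0,"ay":0,"az":0},{"x":0,"y":0,"z":-0.2,"ax":0,"ay":0,"az":0}]'
```

```text
t: 9.9
ee_pos: [0.5799, 0.1697, 0.0711]
eef_rot: [0.072, 0.703, -0.072, 0.704]
ft_force: [-0.6, -1.3, 2.4]
finger_gap: 0.128
```

The force rose by 4 N, so the clamp is touching the post. I open the fingers, wait and then retreat upward.

```bash
python3 -m handwheel '[{"x":0,"y":0,"z":0,"ax":0,"ay":0,"az":0},{"x":0,"y":0,"z":0,"ax":0,"ay":0,"az":0},{"x":0,"y":0,"z":0,"ax":0,"ay":0,"az":0},{"x":0,"y":0,"z":0,"ax":0,"ay":0,"az":0},{"x":0,"y":0,"z":0,"ax":0,"ay":0,"az":0}]' 4 && python3 -m handwheel '[{"x":0,"y":0,"z":1,"ax":0,"ay":0,"az":0},{"x":0,"y":0,"z":4,"ax":0,"ay":0,"az":0},{"x":0,"y":0,"z":8,"ax":0,"ay":0,"az":0},{"x":0,"y":0,"z":12,"ax":0,"ay":0,"az":0},{"x":0,"y":0,"z":15,"ax":0,"ay":0,"az":0},{"x":0,"y":0,"z":15,"ax":0,"ay":0,"az":0},{"x":0,"y":0,"z":15,"ax":0,"ay":0,"az":0}]'
python3 - <<'E'
from h import *
for n in("wrist","scene"):
    p,d,W=cloud(n);save(p,n+"6.png")
    W=W.reshape(-1,3);x,y,z=W.T
    b=(x>.48)&(x<.67)&(y>.07)&(y<.26)
    for nm,lo,hi in(("plate",.036,.044),("post",.053,.06),("crossbar",.063,.072),("tab",.085,.11)):
        m=b&(z>lo)&(z<hi)
        if m.sum()>15: print(n,nm,m.sum(),[np.round(a,1) for a in cv2.minAreaRect(W[m][:,:2].astype(np.float32)*1000)],np.percentile(W[m][:,2],95).round(4))
    m=(x>.53)&(x<.66)&(y>-.155)&(y<-.09)&(z>.1)&(z<.112)
    if m.sum()>20: print("wide",n,np.c_[x,y][m].mean(0))
E
```

```text
t: 10.52
ee_pos: [0.5791, 0.1698, 0.0703]
eef_rot: [0.072, 0.704, -0.072, 0.703]
ft_force: [-0.3, -0.3, -0.5]
finger_gap: 0.468
t: 11.4
ee_pos: [0.5785, 0.1697, 0.2199]
eef_rot: [0.072, 0.704, -0.072, 0.703]
ft_force: [-0.2, -0.4, -1.0]
finger_gap: 0.468
wrist plate 4344 [array([578.5, 169.7]), array([92.2, 83.6]), np.float64(78.4)] 0.041
wrist post 650 [array([569.6, 173.8]), array([79.1, 30.3]), np.float64(78.3)] 0.057
wrist crossbar 257 [array([579.5, 170.2]), array([11.5, 53.2]), np.float64(78.1)] 0.0686
wrist tab 407 [array([580.6, 169.5]), array([11.5, 24.3]), np.float64(78.2)] 0.1013
scene plate 370 [array([578.7, 168.7]), array([95.9, 86.2]), np.float64(78.5)] 0.0419
scene post 77 [array([573.8, 166.5]), array([46.2, 68.2]), np.float64(18.6)] 0.0596
scene crossbar 60 [array([580. , 168.8]), array([14.3, 52.5]), np.float64(79.4)] 0.071
scene tab 71 [array([580.2, 168. ]), array([13.6, 24.9]), np.float64(81.2)] 0.1004
wide scene [ 0.59963517 -0.1256818 ]
```

View pics/wrist6.png

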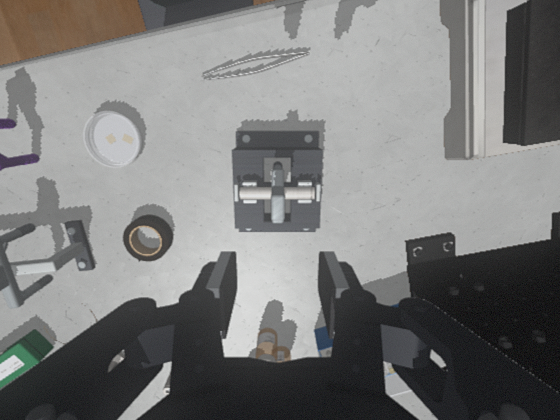

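The clamp sits at (278,192) over the middle of the post, which is still in its cradles. The tab top is at 0.101 m, as it should be when seated, and the centre is within about 2 mm and aligned within 1–3°. The wide clamp is unmoved.

```bash
python3 -c "
from cell import bot
bot.finish_job()"
```

```text
the job is handed in; nothing more can be done
```

The narrower clamp is seated on the post with its legs down through the bracket holes, and I handed the job in at about 11.5 s. I let go only after both legs were in the holes and the wrist force showed contact with the post.

**Last checks (wrist and scene cameras):**
- **Clamp:** It is upright and about 1–2 mm from the bracket's middle. The wrist camera puts it within about 0.3° of the bracket; the scene camera reads 1–3°. The tab top is at 0.101 m, which puts the leg tips about 9 mm above the worktop.
- **Post:** It is still lying in its cradles, with its top at 57 mm by the wrist camera.
- **Wide clamp:** It has not moved, to within measurement error (under 1 mm).
- **Robot:** The gripper is about 15 cm above the clamp and touching nothing.

No check failed. The top camera consistently placed the bracket about 2 mm away from the wrist camera's reading, which is within the calibration error. The far leg's hole was hidden from the wrist camera, so I judged that leg only from the seated height and level. `finish_job` reports no verdict.

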